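# Set the vial shuttle to its loading position

### The job

Set the sprung carriage of the vial shuttle to its loading position, half way along its travel: first push the stop bar on the left of the shuttle fully in, then push the carriage away from you well past the stop pin and let go, so that it springs back and stays caught against the pin. Use the fingertips only to push; grip or lift nothing, and leave the vials and tools around it where they stand.

Things in the scene. Friction and masses are not known exactly. Their poses are not given: they have to be found in the camera images.
- shuttle: Vial shuttle fixed to the bench: grey base plate 200x200x20 mm. Origin: centre of its underside, on the bench top. x: direction in which the carriage is pushed (away from the robot), y to its left, z up. Carriage on the right, stop bar on the left, dark 50 mm high stop block at the far end, clear guard (63 mm high) over the gap between them. Bare plate before the carriage and outside the bar. Place and yaw vary.
- carriage (a joint): Travel along the shuttle's +x, m: 0 home, 0.070 far end. A damped spring drives it back (4 N at home, 11 N at the far end; about 0.5 s). If the bar is in, a ramped lug on its left side presses the stop pin down on the way out (up to 4 N more); beyond 0.036 the pin springs up behind the lug, and the carriage, let go, comes back and is caught at about 0.035. With the bar out it returns to 0.
- carriage_push (a point): Centre of the carriage's near upright face, pushed towards +x; moves with it. Aluminium block with six round pockets in its top, 100 mm long (x), 92 wide (y), 22 to 57 mm above the bench. Face 92 mm wide, 35 high; the point is 39.5 mm above the bench, at x -85, y -40 mm of the shuttle when home; 15 mm of bare plate (20 mm high) in front of it.
- stop_bar (a joint): Travel of the stop bar along the shuttle's -y (towards the carriage), in m: 0 = out, 0.023 = fully in, against its end stop. It starts at 0 to 0.005. It is held by friction (3 N) and stays where it is left.
- bar_push (a point): Centre of the stop bar's outer (left) upright face, pushed towards the shuttle's -y; moves with it. Steel face 92 mm wide (along x), 22 to 52 mm above the bench; the point is 37 mm above the bench, at x -9, y +92 mm of the shuttle when out; 8 mm of bare plate beyond it, then the bench.
- pin_tip (a point): Round tip of the brass stop pin, 8 mm thick, that stands up from the stop bar's tongue between the bar and the carriage under the clear guard, 40 mm above the bench; it moves with the bar and can be pressed down 14 mm against a spring.
- vial_0: Bystander: vial 16 mm thick, 44 mm tall, standing on the base plate, far left corner. Origin: centre of its underside.
- vial_1: Bystander: another such vial standing on the base plate, far left corner. Origin: centre of its underside.
- vial_2: Bystander: another such vial standing on the bench to the left of the shuttle's far left corner. Origin: centre of its underside.
- steel_weight: Bystander: square steel weight with a knob, 40 x 40 x 49 mm, standing on the bench near the shuttle's near left corner. Origin: centre of its underside.
- screwdriver_1: Bystander: black-handled screwdriver 136 mm long lying on the bench to the right of the shuttle. Origin: centre of its underside.
- side_cutters: Bystander: side cutters 127 x 46 x 12 mm lying on the bench to the far right. Origin: centre of their underside.

How it is judged:
By the outcome, as a careful person would: the job done as asked, in the order asked, and still so for the second after the job is handed in, with the robot touching nothing.
It also fails if it takes over 42 s, if anything falls off the work surface, if the arm or the gripper's body presses on something with over 40 N, if the wrist force passes 120 N, or if a joint passes its speed limit or range.

### The arm

A 6-joint arm with a two-finger parallel gripper is mounted at the origin on a cart in front of the work surface, level with it; the furniture and walls round the work are solid. World frame = base frame: x ahead of the robot, y to its left, z up, the work surface at z = 0. Lengths are in mm, angles in rad, forces in N, time in s.
With the tool pointing down it reaches from about 400 to 925 mm from the base axis. Payload 12.5 kg.
Tool frame: the origin (TCP) lies on the front face of the gripper's body, between the roots of the fingers; the fingertips stand 78 mm ahead of it and the grasp point (between the pads) lies 59 mm ahead of it (env.nose_length is the distance from the TCP to the fingertips, in mm); z points along the fingers, y is the line along which they close (so a half turn about z gives the same grasp; the last joint's range is limited). The gripper opens to 95 mm and grips with 3 to 60 N. Pads are 20 mm wide; open, the fingers measure 119 mm over their backs; the gripper's body (75 mm by 180 mm) begins 59 mm behind the grasp point.
Start: joints at [1.038, 0.491, 1.559, -0, 1.092, -0.106], TCP at [258.707, 568.954, 292.261] pointing down, gripper open.
Joint ranges: [-3.1, 3.1], [-0.84, 2.19], [0.05, 2.79], [-1.13, 4.28], [0.06, 2.93], [-2.69, 2.69]. Speed limits (rad/s): [2.22, 2.22, 2.79, 3.14, 3.14, 3.14].

### API

Orientations are given as [roll, pitch, yaw] about the fixed x, y, z axes, in that order (R = Rz(yaw) Ry(pitch) Rx(roll)).
In Python, from cell import env gives the robot as it stands.
- The arm moves only by the tool jog_arm, never from a script. Its argument "motion" is a list of rows, each a list of 7 numbers: the turn, a rotation vector about the tool's x, y, z in degrees, then the shift along the tool's x, y, z in mm, then the finger opening in mm, from 0 to 95.1. In form: [[wx, wy, wz, x, y, z, hand], ...]. A call has 1 to 10 rows; each row shifts and turns the commanded pose from where the row before left it, along the tool's axes as they then stand; what a row does not reach is not made up. A row lasts 1/8 s, in which the tool goes at most 62.5 mm and 10.7 degrees, less where a joint would pass 70% of its speed; a pose out of reach is approached as far as the arm can. A call is refused whole if a number of a shift passes 62.5 or a number of a turn 10.7, either way. A call with a gripper value outside its range is refused whole. The fingers move at their own pace and stop on an object; the grip force is fixed at half the most. Time passes only in rows, so rows that do not move let the fingers close. It gives the time, the measured TCP pose, the force, the opening and the grip force at its end, in the units of the state.
- env.state(): the state, without advancing time (a new reading comes with each control period).
- env.read_camera(name): name is "side" or "top"; returns a dict with "color" (420x560x3 uint8, red, green, blue), "z_map" (420x560 float32, mm along the optical axis (not along the pixel's ray), 0 where there is no reading), "camera_matrix" (3x3 intrinsics, pixels), "world_to_cam" (4x4, takes a point from world to camera coordinates). Camera axes: x right, y up, looking along -z (the intrinsics and any distortion apply to the point x, -y, -z); pixel columns grow to the right and rows downward; lengths in mm; the calibration is good to about 2 mm. A picture is of the moment at which its call begins.
- env.job_done(): hands the job in; it is judged then, once.
Trained networks look in the newest picture that a camera, given by its name, has taken for a name from the list of things; names that differ only in an ending like _2 or _b are one class to them, and where a whole thing is asked for, a point or a joint stands for the part that bears it (a point fixed in the world has none). Each returns a list of dicts, best first, with "score" (0 to 1); they miss things now and then, are a little off and sometimes report something else, mostly with a low value. They report only what shows in the picture. A call takes as long as a camera call.
- env.recognise(camera, thing): "location" ([column, row] in pixels, amid what is visible of it).
The state is a dict: "t": time; "joints": joint angles; "qvel": joint speeds; "tau": joint torques, N m; "eef_pos": TCP position; "tcp_rot": TCP orientation; "ft_force": force on the tool from outside, world axes, zero at the start; "moment": the same for the moment, N m; "opening": opening from 0.0 (shut) to 1.0 (fully open); "grip_force": force on a finger pad.
Only numpy, scipy, OpenCV 4.12 (cv2) and the standard library are available. Lean on these libraries where they do the work, as an engineer would, in place of code of your own. Each camera call takes 0.05 s, during which the arm holds its last target. There are 200 camera calls.

## Working session

There is one attempt and no reset: what is moved stays moved. The work goes in short steps, Python scripts to look and compute and a tool call to move; the robot and the scene stay as the last step left them, time stands still between calls to the robot, and variables do not carry over. Pictures are saved under pics/ and viewed, at most 10 in all, crops included, and the job is handed in when it is done.

Besides the shell and the picture viewer there is one more tool, called by a JSON object that holds its "api" and its "payload", one argument or row to a line. jog_arm: Moves the arm, as the interface text tells. Its arguments: {"type":"object","properties":{"motion":{"type":"array"}},"required":["motion"]}

```bash
mkdir -p pics
cat > h.py <<'E'
import numpy as np, cv2
from cell import env
def pt(im,c,r,win=1):
    z=im["z_map"]; c0,r0=int(round(c)),int(round(r))
    w=z[r0-win:r0+win+1,c0-win:c0+win+1]; w=w[w>0]
    d=np.median(w); K=im["camera_matrix"]
    p=np.array([(c-K[0,2])/K[0,0]*d,-(r-K[1,2])/K[1,1]*d,-d,1])
    return (np.linalg.inv(im["world_to_cam"])@p)[:3]
def proj(im,P):
    p=im["world_to_cam"]@np.append(P,1); K=im["camera_matrix"]
    return np.array([K[0,0]*p[0]/-p[2]+K[0,2],K[1,1]*-p[1]/-p[2]+K[1,2]])
def cloud(im):
    z=im["z_map"];K=im["camera_matrix"];r,c=np.indices(z.shape)
    p=np.stack([(c-K[0,2])/K[0,0]*z,-(r-K[1,2])/K[1,1]*z,-z,np.ones_like(z)],-1)
    return (p@np.linalg.inv(im["world_to_cam"]).T)[...,:3]
E
python3 - <<'E'
from h import *
for n in("top","side"):
    im=env.read_camera(n); cv2.imwrite(f"pics/{n}0.png",im["color"][...,::-1])
    for t in("shuttle","carriage","carriage_push","stop_bar","bar_push","pin_tip","vial_0","steel_weight","screwdriver_1"):
        for d in env.recognise(n,t)[:3]:
            l=d["location"]; print(n,t,np.round(l,1),round(d["score"],2),np.round(pt(im,*l),1))
print(env.state()["eef_pos"],env.state()["tcp_rot"],env.state()["t"])
E
```

```text
top shuttle [254.5 226.5] 0.67 [558.6  79.   41.6]
top carriage [265.5 240. ] 0.71 [524.6  52.9  57.3]
top carriage_push [267.  242.4] 0.63 [519.2  49.5  57.3]
top stop_bar [217.5 220.7] 0.87 [570.2 163.   53.2]
top bar_push [218.4 224.7] 0.9 [561.2 160.9  51.4]
top vial_0 [266.1 240.5] 0.65 [523.5  51.5  57. ]
top vial_0 [224.6 188.2] 0.63 [649.7 150.   45.3]
top vial_0 [239.6 190. ] 0.5 [641.  113.1  59.9]
top steel_weight [174.9 266.3] 0.87 [467.4 256.3  47.5]
top screwdriver_1 [368.6 264.2] 0.5 [ 473.5 -184.6   16.4]
side shuttle [262.4 198.5] 0.79 [540.5  27.2  57.2]
side carriage [253. 196.] 0.89 [525.1  42.5  58.1]
side carriage_push [258.7 177.2] 0.73 [569.6 127.3  38.5]
side carriage_push [252.9 196.2] 0.61 [524.8  42.4  57.8]
side stop_bar [257.8 176.1] 0.8 [567.4 126.6  42.7]
side bar_push [249.9 177. ] 0.67 [549.5 130.2  43.2]
side vial_0 [287.8 167.1] 0.65 [637.5 115.7  54. ]
side vial_0 [287.3 156.5] 0.53 [650.6 148.5  59.8]
side vial_0 [285.6 147.7] 0.4 [670.7 205.7  45.7]
side steel_weight [200.3 166.3] 0.65 [462.9 241.3  28.5]
side screwdriver_1 [428.9 278.8] 0.64 [ 757.8 -270.5    5.8]
[258.70635149 568.95607485 292.25666488] [ 3.14152951e+00 -5.03911030e-06  2.71481401e+00] 1.0
```

Run:
```python
from h import *
im=env.read_camera("top"); im2=env.read_camera("side")
a=cv2.resize(im["color"][120:320,140:400],None,fx=3,fy=3,interpolation=cv2.INTER_CUBIC)
cv2.imwrite("pics/crop1.png",a[...,::-1])
a=cv2.resize(im2["color"][110:270,150:360],None,fx=3.6,fy=3.6,interpolation=cv2.INTER_CUBIC)
cv2.imwrite("pics/crop2.png",a[...,::-1])
C=cloud(im)
# plate region z 16..26; carriage top 55..59
for lo,hi,box in((15,25,(400,720,-60,230)),(53.5,61,(430,640,-30,140)),(48,54.5,(480,680,120,200)),(46,53,(560,720,0,130))):
    m=(C[...,2]>lo)&(C[...,2]<hi)&(C[...,0]>box[0])&(C[...,0]<box[1])&(C[...,1]>box[2])&(C[...,1]<box[3])
    P=C[m]; r=cv2.minAreaRect(P[:,:2].astype(np.float32)); print(lo,len(P),np.round(P.mean(0),1),r,np.round(cv2.boxPoints(r)).tolist())
```

```text
15 2816 [571.7  90.7  20.2] ((570.6973876953125, 103.61148834228516), (241.0091552734375, 200.64170837402344), 82.2839584350586) [[455.0, -2.0], [654.0, -29.0], [686.0, 210.0], [487.0, 236.0]]
53.5 1526 [528.5  51.4  57.3] ((557.4409790039062, 72.9729232788086), (148.88290405273438, 152.71006774902344), 82.17488861083984) [[472.0, 10.0], [623.0, -11.0], [643.0, 136.0], [492.0, 157.0]]
48 359 [569.3 159.8  52. ] ((587.5650634765625, 155.4141387939453), (34.91309356689453, 130.459228515625), 73.6877670288086) [[520.0, 157.0], [645.0, 120.0], [655.0, 154.0], [530.0, 190.0]]
46 173 [653.7  37.7  49.7] ((631.0037231445312, 51.341957092285156), (90.41024780273438, 110.39970397949219), 33.17912292480469) [[563.0, 73.0], [623.0, -20.0], [699.0, 30.0], [639.0, 122.0]]
```

View pics/crop1.png

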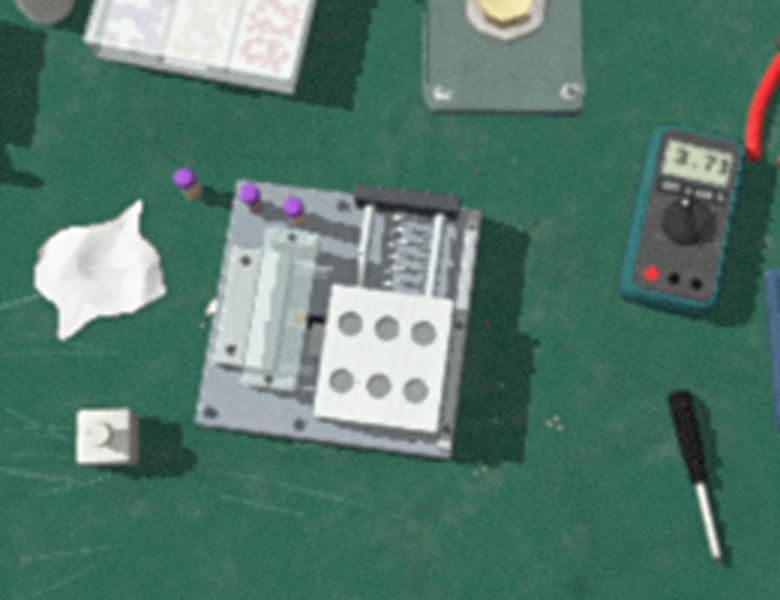

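View pics/crop2.png

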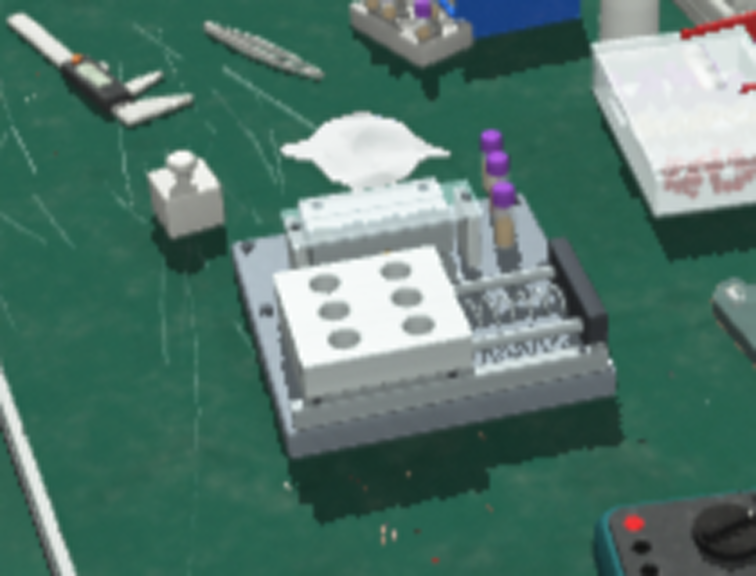

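The top crop shows the plate corners at about (197,427), (450,458), (480,212) and (237,182). The carriage is at home on the right and the bar is out on the left. The weight is at (105,437), and there's a crumpled paper at (100,270). Next I'll fit the shuttle pose.

Run:
```python
from h import *
im=env.read_camera("top")
def ray(c,r,z):
    K=im["camera_matrix"];T=np.linalg.inv(im["world_to_cam"])
    d=T[:3,:3]@np.array([(c-K[0,2])/K[0,0],-(r-K[1,2])/K[1,1],-1]);o=T[:3,3]
    return (o+d*(z-o[2])/d[2])[:2]
def fit(L,W):
    L=np.array(L,float);W=np.array(W);a=L-L.mean(0);b=W-W.mean(0)
    th=np.arctan2((a[:,0]*b[:,1]-a[:,1]*b[:,0]).sum(),(a*b).sum());c,s=np.cos(th),np.sin(th);R=np.array([[c,-s],[s,c]])
    t=W.mean(0)-R@L.mean(0);return th,t,R,np.linalg.norm(W-(L@R.T+t),axis=1)
S=lambda x,y,z:ray(140+x/3-.33,120+y/3-.33,z)
Wp=[S(*p,20) for p in((197,427),(450,458),(480,212),(237,182))]
Wc=[S(*p,57) for p in((314,417),(437,430),(452,300),(330,287))]
for L,W in(([(-100,100),(-100,-100),(100,-100),(100,100)],Wp),([(-85,6),(-85,-86),(15,-86),(15,6)],Wc)):
    th,t,R,e=fit(L,W);print(np.degrees(th),t,e)
L=[(-100,100),(-100,-100),(100,-100),(100,100),(-85,6),(-85,-86),(15,-86),(15,6)]
th,t,R,e=fit(L,Wp+Wc);print("all",np.degrees(th),t,e)
C=cloud(im);Q=(C[...,:2]-t)@R;X,Y,Z=Q[...,0],Q[...,1],C[...,2]
m=(abs(X+9)<40)&(Y>60)&(Y<110)&(Z>46)&(Z<56);print("bar top Y",np.percentile(Y[m],[2,10,50,90,98]))
m=(abs(Y+40)<40)&(X>-110)&(X<40)&(Z>54)&(Z<60);print("carr top X",np.percentile(X[m],[1,50,99]))
m=(X>-80)&(X<90)&(Y>104)&(Y<260)&(Z>6);
for y in range(105,200,8):
    k=m&(Y>=y)&(Y<y+8);print(y,k.sum(),(Z[k].max(),X[k].min(),X[k].max()) if k.any() else"")
np.savez("pose.npz",t=t,th=th)
tx,ty=-np.array(R[:,0]),R[:,1]
p0=env.state()["eef_pos"][:2]
for n,l in(("bar",(-9,92)),("car",(-85,-40))):print(n,R@np.array(l)+t)
print("start in shuttle",(p0-t)@R)
```

```text
-7.355031518836402 [565.65585492  83.22428416] [1.79300753 2.13868151 1.69654949 1.17441287]
-6.451962833411299 [566.41588952  84.3660187 ] [0.26325929 0.66978142 0.85670248 0.71244923]
all -7.164849121678411 [566.25714738  83.54944935] [1.8108314  1.68803898 2.21705456 1.93466318 0.36029612 1.76769832
 0.73836761 1.63728012]
bar top Y [65.31843859 67.07622359 76.19118476 85.3042943  87.25126442]
carr top X [-83.36665226 -34.1882706   15.36918131]
105 5 (np.float64(9.962162736221899), np.float64(-45.29499169146421), np.float64(34.27680477866399))
113 1 (np.float64(6.080583255159354), np.float64(48.29051801210571), np.float64(48.29051801210571))
121 3 (np.float64(6.671238266872706), np.float64(-53.69645633343192), np.float64(12.569980775838156))
129 28 (np.float64(47.14532035003526), np.float64(-59.25292825298907), np.float64(89.6589283991769))
137 8 (np.float64(45.06870595883686), np.float64(-44.298470001880894), np.float64(87.5363312685166))
145 23 (np.float64(12.444053725357094), np.float64(-2.2902671645092645), np.float64(22.792304388228047))
153 60 (np.float64(16.459440809061107), np.float64(-76.82568656844788), np.float64(49.15964848417786))
161 73 (np.float64(16.19983925112922), np.float64(-13.49253830731771), np.float64(49.786169426900976))
169 72 (np.float64(14.558118145044887), np.float64(-22.872740897202977), np.float64(62.55097982757658))
177 76 (np.float64(14.502096102056157), np.float64(-17.312823016445446), np.float64(76.56372676934043))
185 67 (np.float64(11.927806518048214), np.float64(-56.42297020951882), np.float64(67.9897094514899))
193 73 (np.float64(13.59188182969433), np.float64(-24.750350742615144), np.float64(58.81978805000291))
bar [568.80208324 175.95357968]
car [476.93189588  54.46337977]
start in shuttle [-365.71176685  443.27268299]
```

{"api": "jog_arm", "payload": {
  "motion": [
    [0,0,-8.7,0,0,0,0],
    [0,0,-8.7,0,0,0,0],
    [0,0,0,-45,-41,0,0],
    [0,0,0,-45,-41,0,0],
    [0,0,0,-45,-41,0,0],
    [0,0,0,-45,-41,0,0],
    [0,0,0,-45,-41,0,0],
    [0,0,0,-45,-41,0,0],
    [0,0,0,-45,-41,0,0],
    [0,0,0,-40,-41,0,0]
  ]
}}

```text
t: 2.4
eef_pos: [572.0, 198.1, 292.3]
tcp_rot: [3.141, 0.0, 3.018]
ft_force: [0.1, 0.4, -0.2]
opening: 0.023
grip_force: 0.0
```

{"api": "jog_arm", "payload": {
  "motion": [
    [0,0,0,0,2,45,0],
    [0,0,0,0,0,45,0],
    [0,0,0,0,0,45,0],
    [0,0,0,0,0,45,0],
    [0,0,0,0,0,0,0],
    [0,0,0,0,0,0,0]
  ]
}}

```text
t: 3.15
eef_pos: [571.6, 202.0, 113.7]
tcp_rot: [3.141, 0.001, 3.019]
ft_force: [-0.6, 0.7, -0.3]
opening: 0.005
grip_force: 0.0
```

Run:
```python
from h import *
a=[]
im=env.read_camera("top");a.append(cv2.resize(im["color"][150:290,170:330],(640,560),interpolation=cv2.INTER_CUBIC))
cv2.imwrite("pics/b1.png",a[0][...,::-1])
print(env.state()["eef_pos"],env.state()["ft_force"])
```

```text
[571.76886844 202.04990631 114.17543509] [-0.07649376 -0.01738598  0.32964194]
```

View pics/b1.png

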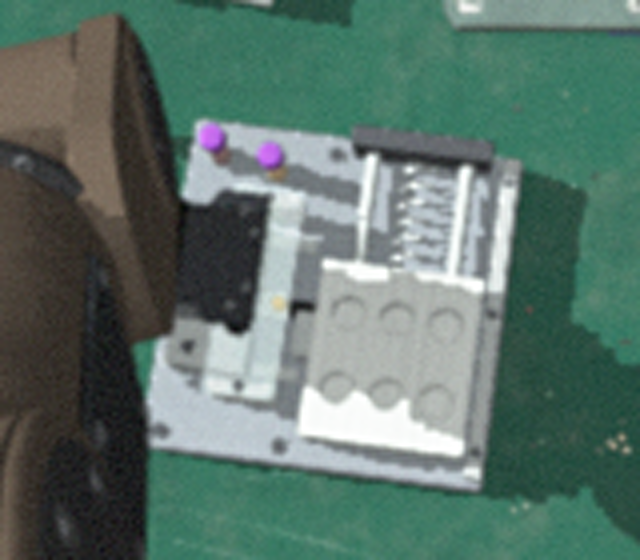

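The top view shows the black gripper beside the bar at (225,260), clear of the vials, with the pin at (280,303). I'll start pushing the bar in.

{"api": "jog_arm", "payload": {
  "motion": [
    [0,0,0,0,-6,0,0],
    [0,0,0,0,-6,0,0],
    [0,0,0,0,-5,0,0],
    [0,0,0,0,-4,0,0],
    [0,0,0,0,-4,0,0],
    [0,0,0,0,-4,0,0],
    [0,0,0,0,-3,0,0],
    [0,0,0,0,0,0,0]
  ]
}}

```text
t: 4.2
eef_pos: [567.0, 169.8, 112.2]
tcp_rot: [-3.141, -0.0, 3.018]
ft_force: [0.5, 0.4, 0.0]
opening: 0.005
grip_force: 0.3
```

{"api": "jog_arm", "payload": {
  "motion": [
    [0,0,0,0,-2,0,0],
    [0,0,0,0,0,0,0]
  ]
}}

```text
t: 4.45
eef_pos: [566.8, 168.0, 112.2]
tcp_rot: [3.142, 0.0, 3.018]
ft_force: [0.1, 0.8, 1.8]
opening: 0.003
grip_force: 0.9
```

{"api": "jog_arm", "payload": {
  "motion": [
    [0,0,0,0,-2,0,0]
  ]
}}

```text
t: 4.58
eef_pos: [566.6, 166.2, 112.2]
tcp_rot: [3.141, 0.0, 3.019]
ft_force: [0.2, 3.3, 1.5]
opening: 0.007
grip_force: 1.6
```

Run:
```python
from h import *
a=[]
im=env.read_camera("top");a.append(cv2.resize(im["color"][150:290,170:330],(640,560),interpolation=cv2.INTER_CUBIC))
cv2.imwrite("pics/b2.png",a[0][...,::-1])
for d in env.recognise("top","pin_tip"):print(d)
print(env.state()["eef_pos"],env.state()["ft_force"])
```

```text
[566.55067729 165.98916105 112.2399581 ] [-0.78514768  2.00777647  0.92028049]
```

View pics/b2.png

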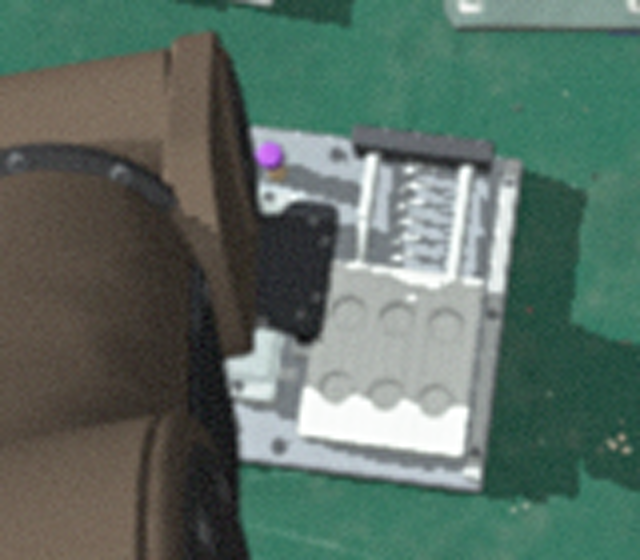

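The gripper body at (290,270) now hides the bar and the pin. Force is only about 2–3 N, so I'll push on until it meets the end stop.

{"api": "jog_arm", "payload": {
  "motion": [
    [0,0,0,0,-1,0,0],
    [0,0,0,0,0,0,0]
  ]
}}

```text
t: 4.92
eef_pos: [566.5, 165.1, 112.2]
tcp_rot: [3.142, -0.0, 3.018]
ft_force: [1.1, 1.7, 0.6]
opening: 0.004
grip_force: 1.2
```

{"api": "jog_arm", "payload": {
  "motion": [
    [0,0,0,0,-1,0,0],
    [0,0,0,0,0,0,0]
  ]
}}

```text
t: 5.18
eef_pos: [566.3, 164.1, 112.2]
tcp_rot: [3.142, -0.0, 3.018]
ft_force: [-0.2, 2.8, 1.9]
opening: 0.004
grip_force: 1.2
```

{"api": "jog_arm", "payload": {
  "motion": [
    [0,0,0,0,-1,0,0],
    [0,0,0,0,0,0,0]
  ]
}}

```text
t: 5.42
eef_pos: [566.2, 163.1, 112.2]
tcp_rot: [3.142, -0.0, 3.018]
ft_force: [0.5, 1.9, 1.2]
opening: 0.005
grip_force: 1.2
```

{"api": "jog_arm", "payload": {
  "motion": [
    [0,0,0,0,-1,0,0],
    [0,0,0,0,-1,0,0],
    [0,0,0,0,0,0,0]
  ]
}}

```text
t: 5.8
eef_pos: [565.9, 161.3, 112.3]
tcp_rot: [3.141, 0.0, 3.018]
ft_force: [-0.8, 5.0, 0.8]
opening: 0.0
grip_force: 2.4
```

{"api": "jog_arm", "payload": {
  "motion": [
    [0,0,0,0,-1,0,0],
    [0,0,0,0,0,0,0]
  ]
}}

```text
t: 6.05
eef_pos: [565.9, 161.1, 112.3]
tcp_rot: [3.14, 0.0, 3.018]
ft_force: [-0.8, 11.1, -0.3]
opening: 0.003
grip_force: 5.8
```

{"api": "jog_arm", "payload": {
  "motion": [
    [0,0,0,0,-1,0,0],
    [0,0,0,0,0,0,0]
  ]
}}

```text
t: 6.3
eef_pos: [565.9, 160.9, 112.3]
tcp_rot: [3.139, 0.001, 3.018]
ft_force: [-0.8, 19.4, -1.3]
opening: 0.003
grip_force: 9.3
```

End stop met: 19 N with no further movement. Backing off and lifting.

{"api": "jog_arm", "payload": {
  "motion": [
    [0,0,0,0,5,0,0],
    [0,0,0,0,12,0,0],
    [0,0,0,0,12,0,0],
    [0,0,0,0,0,0,0],
    [0,0,0,0,0,-45,0],
    [0,0,0,0,0,-45,0],
    [0,0,0,0,0,-45,0],
    [0,0,0,30,-40,0,0],
    [0,0,0,40,-45,0,0],
    [0,0,0,40,-45,0,0]
  ]
}}

```text
t: 7.55
eef_pos: [442.5, 71.4, 247.2]
tcp_rot: [-3.141, 0.0, 3.019]
ft_force: [1.3, -1.2, 0.2]
opening: 0.004
grip_force: 0.0
```

Run:
```python
from h import *
im=env.read_camera("side");a=cv2.resize(im["color"][110:270,150:360],None,fx=3.6,fy=3.6,interpolation=cv2.INTER_CUBIC)
cv2.imwrite("pics/b3.png",a[...,::-1])
s=env.state();p=s["eef_pos"];t=np.array([566,83.7]);a=np.radians(-7);R=np.array([[np.cos(a),-np.sin(a)],[np.sin(a),np.cos(a)]])
print(p,s["ft_force"],(p[:2]-t)@R)
```

```text
[437.12000798  69.04954601 246.71951545] [-1.20284186  1.95993878  0.27837956] [-126.13389889  -30.24777174]
```

View pics/b3.png

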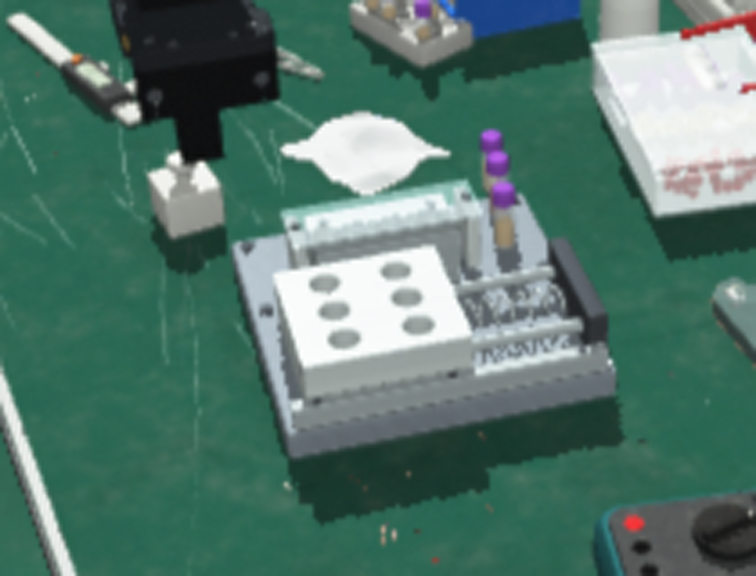

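The side view shows the bar gone in under the guard and the vials and weight where they stood. The carriage is still home at (370,310). Next is the carriage.

{"api": "jog_arm", "payload": {
  "motion": [
    [0,0,0,0,-10,45,0],
    [0,0,0,0,0,45,0],
    [0,0,0,0,0,44,0],
    [0,0,0,0,0,0,0],
    [0,0,0,0,0,0,0]
  ]
}}

```text
t: 8.22
eef_pos: [443.3, 62.5, 114.3]
tcp_rot: [3.141, 0.001, 3.019]
ft_force: [-0.4, 0.2, 0.7]
opening: 0.002
grip_force: 0.0
```

{"api": "jog_arm", "payload": {
  "motion": [
    [0,0,0,-10,0,0,0],
    [0,0,0,-10,0,0,0],
    [0,0,0,-6,0,0,0],
    [0,0,0,-6,0,0,0],
    [0,0,0,-8,0,0,0],
    [0,0,0,-8,0,0,0],
    [0,0,0,-8,0,0,0],
    [0,0,0,-8,0,0,0],
    [0,0,0,0,0,0,0]
  ]
}}

```text
t: 9.35
eef_pos: [505.6, 54.5, 113.2]
tcp_rot: [-3.141, -0.003, 3.018]
ft_force: [-8.0, -0.8, 6.1]
opening: 0.005
grip_force: 3.9
```

{"api": "jog_arm", "payload": {
  "motion": [
    [0,0,0,-7,0,0,0],
    [0,0,0,-7,0,0,0],
    [0,0,0,-6,0,0,0],
    [0,0,0,0,0,0,0]
  ]
}}

```text
t: 9.85
eef_pos: [524.9, 51.9, 113.1]
tcp_rot: [-3.141, -0.005, 3.018]
ft_force: [-9.5, -2.7, 6.4]
opening: 0.005
grip_force: 4.9
```

The carriage is at about 58 mm, well past the pin. Releasing it.

{"api": "jog_arm", "payload": {
  "motion": [
    [0,0,0,25,0,0,0],
    [0,0,0,40,0,0,0],
    [0,0,0,25,0,0,0],
    [0,0,0,0,0,-20,0],
    [0,0,0,0,0,-50,0],
    [0,0,0,0,0,-50,0],
    [0,0,0,0,0,0,0],
    [0,0,0,0,0,0,0]
  ]
}}

```text
t: 10.85
eef_pos: [436.9, 63.2, 233.1]
tcp_rot: [3.141, 0.0, 3.018]
ft_force: [-0.6, -1.1, 0.1]
opening: 0.009
grip_force: 0.0
```

Run:
```python
from h import *
im=env.read_camera("side");a=cv2.resize(im["color"][110:270,150:360],None,fx=3.6,fy=3.6,interpolation=cv2.INTER_CUBIC)
cv2.imwrite("pics/b4.png",a[...,::-1])
C=cloud(im);t=np.array([566,83.7]);a=np.radians(-7);R=np.array([[np.cos(a),-np.sin(a)],[np.sin(a),np.cos(a)]])
Q=(C[...,:2]-t)@R;X,Y,Z=Q[...,0],Q[...,1],C[...,2]
m=(abs(Y+40)<40)&(X>-110)&(X<70)&(Z>54)&(Z<61);print("carr top X",np.percentile(X[m],[1,50,99]))
print(env.state()["eef_pos"],env.state()["ft_force"])
```

```text
carr top X [-50.37492429  -1.75676365  48.55423716]
[436.77457081  63.20994913 232.57297859] [-0.48684598 -0.60837112 -0.57093578]
```

View pics/b4.png

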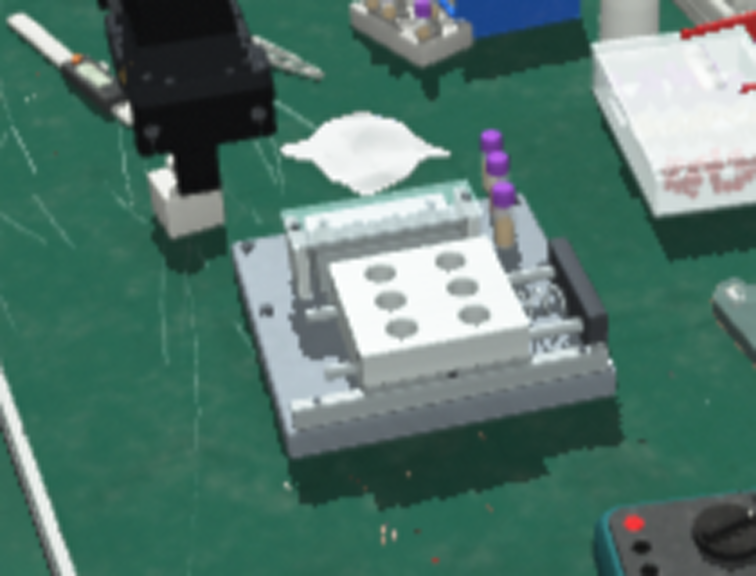

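The picture shows the carriage held half way, with its top centre near (430,295). Its near edge measures X = -50, about 35 mm of travel. The vials are undisturbed and the gripper is clear.

```bash
python3 -c "
from cell import env
print(env.job_done())"
```

```text
the job is handed in; nothing more can be done
None
```

The job is handed in: the stop bar was pushed in until it met its end stop, and the carriage, pushed to about 58 mm and let go, came back and is caught at about 35 mm; the vials and weight look undisturbed and the gripper is clear.

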